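# Proof-torque check of a microscope stage clamp screw

### The arm

A 6-joint arm with a two-finger parallel gripper is mounted at the origin on the work surface. World frame = base frame: x ahead of the robot, y to its left, z up, the work surface at z = 0. Lengths are in mm, angles in rad, forces in N, time in s.
With the tool pointing down it reaches from about 375 to 900 mm from the base axis. Payload 3.1 kg.
Tool frame: the origin (TCP) lies on the mounting face of the last link; the fingertips stand 173 mm ahead of it and the grasp point (between the pads) lies 155 mm ahead of it (grip_point_offset is the distance from the TCP to the grasp point, in mm); z points along the fingers, y is the direction in which the jaws open and shut (so a half turn about z gives the same grasp; the last joint's range is limited). The gripper opens to 85 mm and grips with 20 to 120 N. Pads are 22 mm wide; open, the fingers measure 114 mm over their backs; the gripper's body (76 mm by 85 mm) begins 54 mm behind the grasp point. The pads swing forward as they close: fully open they stand 13 mm farther back than shut.
Start: joints at [-1.343, 0.527, 1.433, -0, 1.181, -0.178], TCP at [246.741, -574.21, 404.71] pointing down, gripper open.
Joint ranges: [-3.08, 3.08], [-0.75, 2.2], [0.22, 2.44], [-1.43, 4.57], [0, 2.65], [-2.85, 2.85]. Speed limits (rad/s): [2.79, 2.79, 3.14, 3.14, 3.14, 3.14].

### API

Orientations are given as a rotation vector (axis times angle).
In Python, from plant import get_obs, camera, camera_model, job_done, grip_point_offset gives the robot as it stands. The module is installed in compiled form; this text tells all that it offers.
- The arm moves only by the shell command python3 -m handwheel 'ROWS' [FORCE]. ROWS is text: rows parted by semicolons, each of 7 numbers parted by spaces: the turn, a rotation vector about the tool's x, y, z in units of 6 degrees (1.0 is 6 degrees), then the shift along the tool's x, y, z in m, then the finger opening in m, from 0 to 0.0854. In form: ax ay az dx dy dz claw; .... A call has 1 to 12 rows; each row is the pose to reach, as a shift and turn from the pose commanded when the call began, along the tool's axes at that moment; what a row does not reach only later rows make up. A row lasts 1/10 s, in which the tool goes at most 50 mm and 8.59 degrees, less where a joint would pass 70% of its speed; a pose out of reach is approached as far as the arm can. A call with a gripper value outside its range is refused whole. The fingers move at their own pace and stop on an object; FORCE is the grip in N (left out, the last holds). Time passes only in rows, so rows that repeat a pose let the fingers close. It gives the time, the measured TCP pose, the force and the opening at its end, in the units of the state.
- get_obs(): the state, without advancing time (a new reading comes with each control period).
- camera(name): name is "side" or "top"; returns the picture (400x640x3 uint8, red, green, blue); there is no depth.
- camera_model(name): a dict with "fx", "fy", "cx", "cy" (pixels), "extrinsics" (4x4, takes a point from world to camera coordinates). Camera axes: x right, y down, z forward; pixel columns grow to the right and rows downward; lengths in mm; the calibration is good to about 2 mm. A picture is of the moment at which its call begins. camera_model takes no time and is no camera call.
- job_done(): hands the job in, once; it reports no verdict.
The state is a dict: "time": time; "q": joint angles; "joint_vel": joint speeds; "tau": joint torques, N m; "tool_pos": TCP position; "ee_rot": TCP orientation; "wrist_force": force on the tool from outside, world axes, zero at the start; "ft_torque": the same for the moment, N m; "gripper_width": opening from 0.0 (shut) to 1.0 (fully open).
Only numpy, scipy, OpenCV 4.12 (cv2) and the standard library are available. Lean on these libraries where they do the work, as an engineer would, in place of code of your own. Each camera call takes 0.05 s, during which the arm holds its last target.

### The job

Check that the clamp screw of the microscope stage is tight: take the torque key from its holder, set its slotted foot fully down over the screw's wing head, and twist the handle clockwise (seen from above) until the pointer stands in the green band, about 0.45 N m, and keep it there for two seconds. The wing has some free play before it takes hold; the screw itself must not be turned either way, so do not go beyond the green. Then let the twist off, lift the key and stand it upright, let go, fully down in its holder again, leaving everything else on the bench where it is.

Things in the scene. Friction and masses are not known exactly. Their poses are not given: they have to be found in the camera images.
- screw_base (a point): Clamp screw: an upright steel wing 24 mm long along this point's x, 6 mm thick along y, 15 mm high, its top 3 mm narrowing to a ridge; alike both ways round. It stands on a round brass collar 44 mm across. The point is at the foot of the wing, on the screw's vertical axis and the collar's flat top, 46 mm above the bench. z is up.
- stage: Black microscope stage, 180 (x) x 140 mm (y), on a cream base, fixed to the bench; its top is 40 mm high. Origin under its centre on the bench. The screw is at x -45, y +20 mm from it. Only a steel slide clip near x +35, y +30 mm stands higher than the collar: 48 mm above the bench.
- screw (a joint): Turn of the threaded clamp screw itself (rad), 0 at the start, positive = clockwise from above (tightening). It is tight and stays still until about 0.66 N m is put on it, then it slips round. Its wing has free play on it: the wing alone turns clockwise, almost without effort, by an unknown angle of up to 0.5 rad before it meets its stop and takes the load.
- key: The loose torque key, 96 mm tall, 0.14 to 0.2 kg; origin at the underside centre of its foot. From below: steel foot 26 mm high, thin shaft, white dial 56 mm across (46 to 50 mm above the underside), black T-handle. Set on the screw with the slot along the wing, the foot rests on the brass collar with this origin at screw_base.
- key_foot (a point): Underside centre of the key's foot, z up the key's axis. Foot 30 mm (x) x 29 mm (y), with a slot along this point's x, 9 mm wide and 18 mm deep, open below and at both ends. The slot is 3 mm wider than the wing, so the seated foot can turn freely some 0.1 to 0.3 rad either way before it bears on the wing; which way it starts is not known.
- key_grip (a point): Centre of the key's black T-handle bar, 64 mm long (this point's x), 14 mm thick (y, grip across this), 22 mm high; 85 mm above the foot's underside. The dial is 35 mm below this point. Without load the bar is parallel to the foot's slot.
- key_handle (a joint): Reading of the torque key (rad): how far the handle and its orange pointer are wound clockwise (from above) against the foot and dial, by a spring of 1.5 N m per rad; 0 without load. Dial, clockwise from the black zero line: green band 0.24 to 0.36 rad (0.36 to 0.54 N m; middle 0.30 rad = 0.45 N m), red from 0.44 rad.
- holder_well (a point): Key's holder: blue block fixed to the bench, 75 (x) x 70 mm (y), 30 mm high, with a low step on its +x side bearing three pins up to 28 mm high. In its middle a square well, 40 x 40 mm, 22 mm deep, where the key stands at the start, slot along this point's x within 0.08 rad. The point is the centre of the well's floor, 8 mm above the bench; z up.
- oil_bottle: Small closed amber bottle with black cap, 30 mm across, 62 mm high; stands loose on the bench as a bystander, origin under its centre
- objective: Steel microscope objective standing up, 30 mm across, 46 mm high; stands loose on the bench as a bystander, origin under its centre
- eyepiece: Black eyepiece standing up, 40 mm across, 52 mm high; stands loose on the bench as a bystander, origin under its centre
- dish: Glass dish, 90 mm across, 16 mm high; stands loose on the bench as a bystander, origin under its centre
- slide_box: Green plastic slide box, 80 x 130 x 34 mm; stands loose on the bench as a bystander, origin under its centre
- pot: White ceramic pot, 72 mm across, 85 mm high; stands loose on the bench as a bystander, origin under its centre
- tissue_box: Cardboard box, 110 x 130 x 60 mm; stands loose on the bench as a bystander, origin under its centre
- slide_tray: Grey slide tray, 200 x 160 x 25 mm; stands loose on the bench as a bystander, origin under its centre
Not all that is in view belongs to the job. What is shaped like the stage but orange is not meant.

How it is judged (in metres and radians):
On the way, in this order (a step that is already met when the one before it is completed fails the run):
1. the key's foot is fully down over the screw's wing (horizontal distance between key_foot and screw_base below 0.005 m and z of key_foot in the frame of screw_base below 0.004 m and angle between key_foot's own z axis and vertical below 0.12 rad), for 0.1 s.
2. the pointer is kept in the green band, 0.24 to 0.36 rad, for 1.5 s with the key seated on the screw and the screw still (all of step 1 and value of joint key_handle between 0.24 and 0.36 rad), for 1.5 s.
At the end, for the whole second after the job is handed in: The key stands released, at rest and upright (within 0.1 rad) in the well of its holder, its foot within 4 mm of the floor and 10 mm of the middle, and the screw is within 0.08 rad of where it was (horizontal distance between key_foot and holder_well below 0.01 m and z of key_foot in the frame of holder_well below 0.004 m and angle between key_foot's own z axis and vertical below 0.1 rad and linear speed of key below 0.02 m/s and value of joint screw between -0.08 and 0.08 rad); the robot touches nothing.
It fails at once if the screw is turned by more than 0.08 rad either way (value of joint screw above 0.08 rad or value of joint screw below -0.08 rad).
It fails at once if the pointer goes into the red: beyond 0.44 rad (value of joint key_handle above 0.44 rad).
It fails at once if a bystander is moved by more than 20 mm (distance of any of oil_bottle, objective, eyepiece, dish, slide_box, pot, tissue_box, slide_tray from where it was at the start of the episode above 0.02 m).
It also fails if it takes over 72 s, if anything falls off the work surface, if the arm or the gripper's body presses on something with over 40 N, if the wrist force passes 120 N, or if a joint passes its speed limit or range.

## Working session

There is one attempt and no reset: what is moved stays moved. The work goes in short steps, Python scripts to look and compute and a shell command to move; the robot and the scene stay as the last step left them, time stands still between calls to the robot, and variables do not carry over. Pictures are saved under pics/ and viewed, and the job is handed in when it is done.

```bash
mkdir -p pics; ls; python3 - <<'E'
from plant import *
import cv2
print(get_obs(), grip_point_offset)
for n in("side","top"):
    im=camera(n); cv2.imwrite(f"pics/{n}0.png",im[:,:,::-1]); m=camera_model(n); print(n,m)
print(get_obs()["time"])
E
```

```text
pics
{'time': 0.0, 'q': array([-1.34349224e+00,  5.28463374e-01,  1.43391738e+00, -2.18170036e-05,
        1.18138240e+00, -1.78490972e-01]), 'joint_vel': array([-1.93864812e-03,  1.98408881e-04,  6.22452308e-04,  1.75941339e-03,
       -5.23370570e-04, -7.48105644e-05]), 'tau': array([ 1.22269757e-03, -4.42344511e+01, -1.78020823e+01, -1.59908172e-04,
        8.39797460e-03, -9.94358942e-07]), 'tool_pos': array([ 246.66833502, -573.88448883,  403.73012301]), 'ee_rot': array([-3.07502108e+00, -6.32632502e-01,  1.14805596e-04]), 'wrist_force': array([0.71328575, 0.31167678, 0.95417479]), 'ft_torque': array([0.02497865, 0.01751692, 0.0185409 ]), 'gripper_width': 0.9978922710974312} 154.70000000000002
side {'fx': 381.60609054716105, 'fy': 381.60609054716105, 'cx': 324.2012107529423, 'cy': 198.95422514862216, 'extrinsics': array([[-7.31392241e-01, -6.81766479e-01,  1.61201067e-02,
         3.66937612e+02],
       [-3.86264047e-01,  3.94667940e-01, -8.33688973e-01,
         2.53991521e+02],
       [ 5.62019106e-01, -6.15980264e-01, -5.51998948e-01,
         9.00400513e+02],
       [ 0.00000000e+00,  0.00000000e+00,  0.00000000e+00,
         1.00000000e+00]])}
top {'fx': 415.95464127479374, 'fy': 415.95464127479374, 'cx': 315.4158157408554, 'cy': 195.47860859349882, 'extrinsics': array([[-1.98172018e-02, -9.99775071e-01, -7.55548053e-03,
         2.57290415e+01],
       [-9.87186540e-01,  2.07633267e-02, -1.58213841e-01,
         5.26875047e+02],
       [ 1.58335131e-01,  4.32331306e-03, -9.87375964e-01,
         1.44096880e+03],
       [ 0.00000000e+00,  0.00000000e+00,  0.00000000e+00,
         1.00000000e+00]])}
0.1
```

View pics/side0.png

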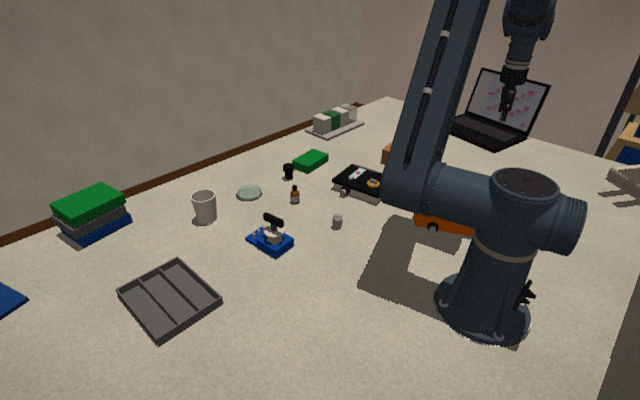

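View pics/top0.png

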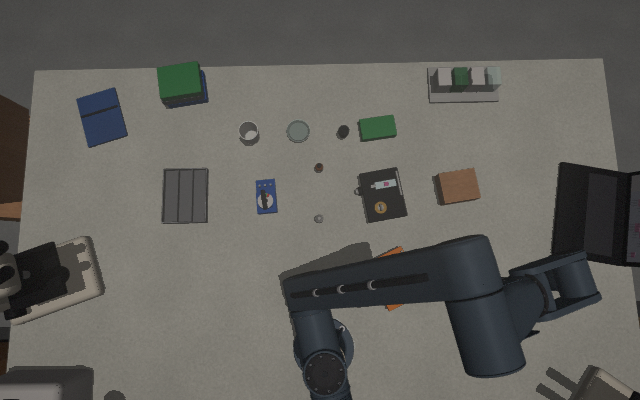

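The top view shows the holder with key at about (266,197), the black stage at (382,195) with a brass collar at (381,208), and the orange lookalike at (393,290), half hidden under the arm. In the side view the key is at (270,235), the stage at (360,183) and the orange lookalike at (440,220). I'll crop both closer.

```bash
python3 - <<'E'
import cv2,numpy as np
s=cv2.imread("pics/side0.png");t=cv2.imread("pics/top0.png")
def c(im,x0,y0,w,h,k): return cv2.resize(im[y0:y0+h,x0:x0+w],None,fx=k,fy=k,interpolation=cv2.INTER_CUBIC)
a=np.hstack([c(t,246,170,40,50,8)[:, :],c(t,352,160,60,65,8)[:400,:480]])
cv2.imwrite("pics/c_top.png",a)
b=np.hstack([c(s,240,205,60,60,6),c(s,325,150,70,60,6)])
cv2.imwrite("pics/c_side.png",b)
E
```

```text
(no output)
```

View pics/c_top.png

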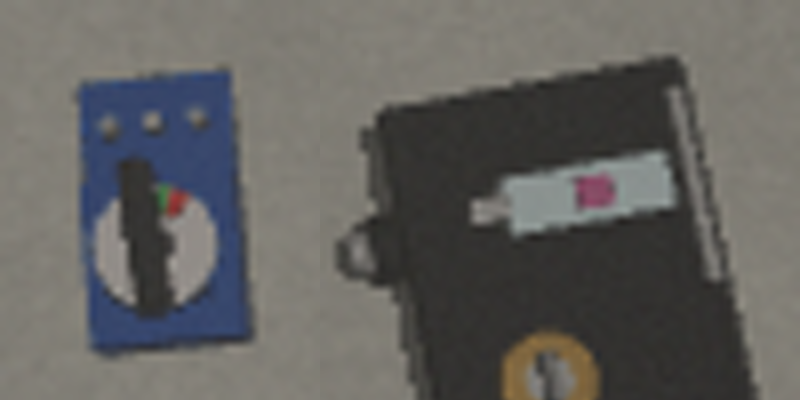

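View pics/c_side.png

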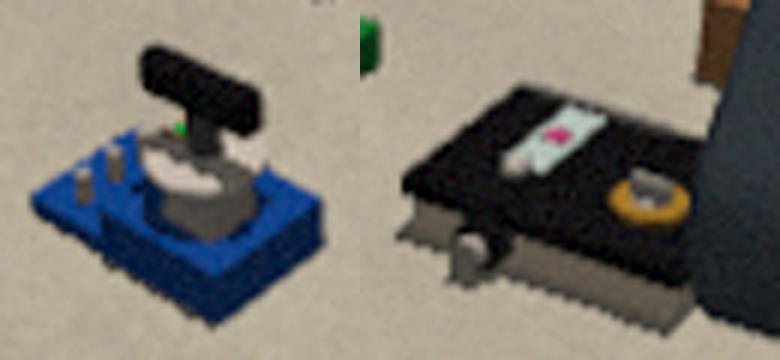

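Candidates: the black stage (top 382,195) matches the description with its white base, slide, clip and brass collar. The orange lookalike (top 393,290) and the blue box (102,117) are not meant. The key is the only T-handle with a dial, in the blue block at (266,197). Next I measure them.

```bash
cat > h.py <<'E'
import cv2,numpy as np
from plant import *
M={n:camera_model(n) for n in("side","top")}
def ray(n,p):
    m=M[n];E=np.array(m["extrinsics"]);R=E[:3,:3];t=E[:3,3]
    d=np.array([(p[0]-m["cx"])/m["fx"],(p[1]-m["cy"])/m["fy"],1.0]);return -R.T@t,R.T@d
def onz(n,p,z):
    C,d=ray(n,p);return C+d*(z-C[2])/d[2]
def proj(n,P):
    m=M[n];c=np.array(m["extrinsics"])@np.r_[P,1];return np.array([m["fx"]*c[0]/c[2]+m["cx"],m["fy"]*c[1]/c[2]+m["cy"]])
def tri(pt,ps):
    A=[];b=[]
    for n,p in(("top",pt),("side",ps)):
        C,d=ray(n,p);d=d/np.linalg.norm(d);Q=np.eye(3)-np.outer(d,d);A.append(Q);b.append(Q@C)
    A=np.vstack(A);b=np.hstack(b);x=np.linalg.lstsq(A,b,rcond=None)[0];return x,np.linalg.norm(A@x-b)
def avg(n,k=1): return np.mean([camera(n).astype(float) for _ in range(k)],0).round().astype(np.uint8)
def blob(mask,box):
    x0,y0,x1,y1=box;m=np.zeros(mask.shape,np.uint8);m[y0:y1,x0:x1]=mask[y0:y1,x0:x1]
    k,l,s,c=cv2.connectedComponentsWithStats(m)
    i=1+np.argmax(s[1:,4]);return (l==i).astype(np.uint8),s[i,4],c[i]
E
python3 - <<'E'
from h import *
t=cv2.imread("pics/top0.png");s=cv2.imread("pics/side0.png")
print("cams",ray("top",(0,0))[0],ray("side",(0,0))[0])
hsv=cv2.cvtColor(t,cv2.COLOR_BGR2HSV);hs=cv2.cvtColor(s,cv2.COLOR_BGR2HSV)
def inr(h,a,b):return cv2.inRange(h,np.array(a),np.array(b))
# brass
for n,h,box in(("top",hsv,(365,195,400,222)),("side",hs,(355,165,386,200))):
    m,a,c=blob(inr(h,(10,90,60),(30,255,255)),box);cn=max(cv2.findContours(m,0,2)[0],key=len)
    print(n,"brass",a,c,cv2.fitEllipse(cn),cv2.boundingRect(cn)); print(onz(n,cv2.fitEllipse(cn)[0],46))
# handle
for n,h,box in(("top",hsv,(258,185,276,215)),("side",hs,(258,208,290,235))):
    m,a,c=blob(inr(h,(0,0,0),(180,255,70)),box);r=cv2.minAreaRect(max(cv2.findContours(m,0,1)[0],key=len)); print(n,"handle",a,c,r,onz(n,c,93))
    print(m[box[1]:box[3],box[0]:box[2]])
for n,h,box in(("top",hsv,(250,175,282,218)),):
    m,a,c=blob(inr(h,(100,120,30),(130,255,255)),box);cn=cv2.findContours(m,0,1)[0][0];r=cv2.minAreaRect(cn)
    print("holder",r,[onz(n,p,30 if i else 30)[:2].round(1) for i,p in enumerate(cv2.boxPoints(r))],cv2.boxPoints(r))
E
```

```text
cams [ 292.47784807    8.55381636 1506.33127737] [-139.55917648  704.55239882  702.85499273]
top brass 83 [380.22891566 207.26506024] ((380.0776672363281, 207.0504913330078), (11.351717948913574, 12.05078125), 114.21382904052734) (375, 202, 12, 12)
[ 480.41947464 -212.81277397   46.        ]
side brass 56 [372.71428571 183.69642857] ((372.7139892578125, 182.6998748779297), (6.985005855560303, 13.291043281555176), 92.70423889160156) (366, 180, 14, 7)
[ 480.33456576 -214.08429416   46.        ]
top handle 90 [263.6        199.37777778] ((263.65997314453125, 199.3800048828125), (19.409072875976562, 4.740464687347412), 79.69515228271484) [509.28753523 193.19022789  93.        ]
[[0 0 0 0 0 0 0 0 0 0 0 0 0 0 0 0 0 0]
 [0 0 0 0 0 0 0 0 0 0 0 0 0 0 0 0 0 0]
 [0 0 0 0 0 0 0 0 0 0 0 0 0 0 0 0 0 0]
 [0 0 0 0 0 0 0 0 0 0 0 0 0 0 0 0 0 0]
 [0 0 0 0 0 0 0 0 0 0 0 0 0 0 0 0 0 0]
 [0 0 0 1 1 1 1 0 0 0 0 0 0 0 0 0 0 0]
 [0 0 0 1 1 1 1 0 0 0 0 0 0 0 0 0 0 0]
 [0 0 0 1 1 1 1 0 0 0 0 0 0 0 0 0 0 0]
 [0 0 0 1 1 1 1 0 0 0 0 0 0 0 0 0 0 0]
 [0 0 0 1 1 1 1 1 0 0 0 0 0 0 0 0 0 0]
 [0 0 0 1 1 1 1 1 0 0 0 0 0
[... 2342 characters left out ...]
 0 0]
 [0 0 0 0 0 0 0 0 0 0 0 0 0 1 1 1 1 1 1 0 0 0 0 0 0 0 0 0 0 0 0 0]
 [0 0 0 0 0 0 0 0 0 0 0 0 0 1 1 1 1 1 1 0 0 0 0 0 0 0 0 0 0 0 0 0]
 [0 0 0 0 0 0 0 0 0 0 0 0 0 0 1 1 1 1 0 0 0 0 0 0 0 0 0 0 0 0 0 0]
 [0 0 0 0 0 0 0 0 0 0 0 0 0 0 0 0 0 0 0 0 0 0 0 0 0 0 0 0 0 0 0 0]
 [0 0 0 0 0 0 0 0 0 0 0 0 0 0 0 0 0 0 0 0 0 0 0 0 0 0 0 0 0 0 0 0]
 [0 0 0 0 0 0 0 0 0 0 0 0 0 0 0 0 0 0 0 0 0 0 0 0 0 0 0 0 0 0 0 0]]
holder ((265.317626953125, 195.62939453125), (32.442623138427734, 18.637248992919922), 85.60128784179688) [array([589.9, 233.4]), array([593.8, 166. ]), array([475.7, 157.6]), array([471.9, 224.1])] [[254.78233 180.17056]
 [273.3647  178.74115]
 [275.8529  211.08823]
 [257.27057 212.51764]]
```

```bash
python3 - <<'E'
from h import *
t=cv2.imread("pics/top0.png");s=cv2.imread("pics/side0.png")
g=cv2.cvtColor(t,cv2.COLOR_BGR2GRAY)
a=t[200:216,370:392];cv2.imwrite("pics/w_top.png",cv2.resize(a,None,fx=24,fy=24,interpolation=cv2.INTER_CUBIC))
a=s[174:194,360:386];cv2.imwrite("pics/w_side.png",cv2.resize(a,None,fx=22,fy=22,interpolation=cv2.INTER_CUBIC))
# handle axis via PCA weighted darkness
def pca(m):
    y,x=np.nonzero(m);c=np.array([x.mean(),y.mean()]);w,v=np.linalg.eigh(np.cov(x,y));d=v[:,1]*np.sign(-v[1,1]);return c,d
m,_,c=blob(cv2.inRange(cv2.cvtColor(t,cv2.COLOR_BGR2HSV),np.array((0,0,0)),np.array((180,255,70))),(258,185,276,215))
c,d=pca(m);p=onz("top",c+8*d,93)-onz("top",c-8*d,93);print("handle yaw top",np.arctan2(p[1],p[0]))
m,_,c=blob(cv2.inRange(cv2.cvtColor(s,cv2.COLOR_BGR2HSV),np.array((0,0,0)),np.array((180,255,70))),(258,208,290,235))
m[227:]=0; m[221:,:271]=0
c,d=pca(m);p=onz("side",c+8*d,93)-onz("side",c-8*d,93);print("handle side",c,onz("side",c,93),np.arctan2(p[1],p[0]))
# dial: white
m,_,c=blob(cv2.inRange(cv2.cvtColor(t,cv2.COLOR_BGR2HSV),np.array((0,0,100)),np.array((180,60,255))),(256,190,275,212))
hs=np.array(cv2.findNonZero(cv2.inRange(cv2.cvtColor(t[190:212,256:275],cv2.COLOR_BGR2HSV),np.array((0,0,95)),np.array((180,60,255)))))[:,0]+[256,190]
h=cv2.convexHull(hs);e=cv2.minEnclosingCircle(h);f=cv2.fitEllipse(h);print("dial",e,f,onz("top",f[0],58),onz("top",e[0],58))
# stage yaw: black
m,_,c=blob((g<60).astype(np.uint8),(350,160,415,230));cn=max(cv2.findContours(m,0,1)[0],key=len);r=cv2.minAreaRect(cn);b=[onz("top",q,40)[:2].round(1) for q in cv2.boxPoints(r)];print("stage",r,b,np.mean(b,0))
E
```

```text
handle yaw top 0.13894192245109407
handle side [273.04790419 219.97005988] [509.64214258 193.49892554  93.        ] 0.057875227900250216
dial ((260.9375, 200.5), 11.603070259094238) ((254.84622192382812, 200.53033447265625), (21.021724700927734, 36.2210807800293), 86.96598052978516) [511.19604757 228.63071087  58.        ] [510.85432884 207.15058546  58.        ]
stage ((380.51898193359375, 194.9691925048828), (51.291568756103516, 42.5594596862793), 76.67547607421875) [array([ 599.6, -124.9]), array([ 632.5, -275.4]), array([ 450.8, -308.1]), array([ 419.1, -160.4])] [ 525.5 -217.2]
```

View pics/w_top.png

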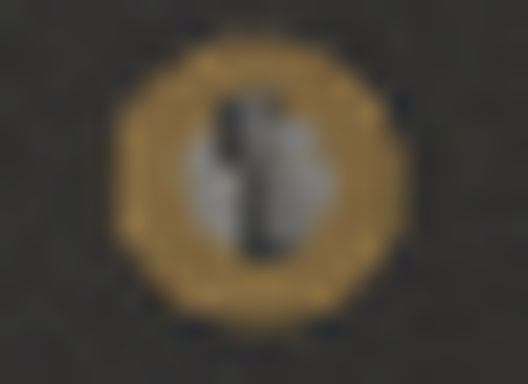

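View pics/w_side.png

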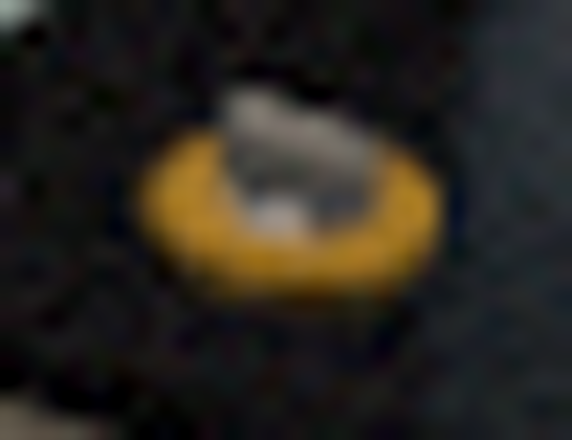

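```bash
python3 - <<'E'
from h import *
A=onz("side",(360+235/22-.5,174+95/22-.5),60);B=onz("side",(360+375/22-.5,174+148/22-.5),60)
d=A-B;print(A,B,np.linalg.norm(d),np.arctan2(d[1],d[0]),(A+B)/2)
A=onz("top",(370+232/24-.5,200+100/24-.5),55);B=onz("top",(370+262/24-.5,200+252/24-.5),55)
d=A-B;print(A,B,np.linalg.norm(d),np.arctan2(d[1],d[0]),(A+B)/2)
for yaw in(0,.1,.2,.3):
  c=np.array([480.4,-213.4,60]);u=np.array([np.cos(yaw),np.sin(yaw),0])*12
  print(yaw,*[proj(n,c+k*u).round(2) for n in("top","side") for k in(1,-1)])
s=cv2.imread("pics/side0.png");print(cv2.cvtColor(s,cv2.COLOR_BGR2GRAY)[175:188,366:382])
t=cv2.imread("pics/top0.png");print(cv2.cvtColor(t,cv2.COLOR_BGR2GRAY)[202:213,376:386])
E
```

```text
[ 492.33022121 -214.01266781   60.        ] [ 467.64026092 -216.2124082    60.        ] 24.787759007095442 0.0888599065095553 [ 479.98524106 -215.11253801   60.        ]
[ 491.32383631 -208.78024916   55.        ] [ 468.80572439 -212.17348972   55.        ] 22.77233949485708 0.1495640999354566 [ 480.06478035 -210.47686944   55.        ]
0 [380.68 203.14] [380.98 209.93] [370.05 177.88] [375.85 180.45]
0.1 [380.33 203.16] [381.32 209.91] [369.85 178.01] [376.05 180.32]
0.2 [380.   203.22] [381.66 209.85] [369.68 178.16] [376.22 180.17]
0.3 [379.67 203.31] [381.99 209.76] [369.54 178.32] [376.36 180.01]
[[ 14  23  17  14   7  24   7  16  18  25  13  12  13  15  19  29]
 [ 17  23   8  15  27  17  20  21  15  18  12  12  13  18  15  31]
 [ 20  17   6  16  18   9   9   4  21  15  22  15  22  18  28  29]
 [ 18  25  17  17  68 100  73  27   2  16  12  15  18  24  19  30]
 [ 22  19  18  28  80 118 114 104 101  68  30  19  15   8  28  32]
 [ 15  26  72  93  73  80  95 106 112 110  90  60  27  17  24  41]
 [ 30  76 117 118  68  71  68  71  83  94  97  97  85  31  18  36]
 [ 51 108 130 120 105 
[... 154 characters left out ...]
110 117 121  94  26  37]
 [ 15  36  79  97 111 120 120 126 121 122 126 118  94  61  22  27]
 [ 22   8  38  50  77  92  93  98  95  99  94  81  58  31  29  34]
 [ 18  24  18  33  43  47  42  37  38  41  45  34  26  23  24  33]]
[[ 52  71 107 102 105 103 100  86  55  47]
 [ 86 105 104 103 100 101 103 100 100  60]
 [102 103 101  68  91  84 104 104 104 103]
 [105 106 111  62  93 107 122 108 103 101]
 [107 112 122  68  82 101 122 112 104 101]
 [106 113 124 120  74  98 118 123 106 102]
 [105 108 123 119  70  95 111 116 103  99]
 [106 105 116 119  65  92 105 107 102 102]
 [103 102 103 107  62  70  95 105 106 105]
 [ 85 105 105 107 105 107 105 105 102  68]
 [ 50  86 108 106 106 106 102 104  68  50]]
```

Screw collar: (480.4, -212.8) from top and (480.3, -214.1) from side, wing yaw about 0.13. Key handle: (509.4, 193.3), yaw about 0.11. I'll write a helper that works out the distance to go in the tool's axes.

```bash
cat >> h.py <<'E'
from scipy.spatial.transform import Rotation as Ro
def togo(x,y,z,head):
    o=get_obs();R=Ro.from_rotvec(o["ee_rot"]);T=Ro.from_matrix(np.array([[np.cos(head),np.sin(head),0],[np.sin(head),-np.cos(head),0],[0,0,-1]]))
    rv=(R.inv()*T).as_rotvec()/np.deg2rad(6);d=R.inv().apply(np.array([x,y,z])-o["tool_pos"])/1000
    print("rot",rv.round(3),"shift",d.round(4))
def st():
    o=get_obs();m=Ro.from_rotvec(o["ee_rot"]).as_matrix()
    print("t",round(o["time"],2),"pos",o["tool_pos"].round(1),"head",np.arctan2(m[1,0],m[0,0]).round(3),"tilt",np.arccos(-m[2,2]).round(3),"F",o["wrist_force"].round(1),"T",o["ft_torque"].round(3),"w",round(o["gripper_width"],3),"q6",o["q"][5].round(2))
E
python3 -c "
from h import *
st();togo(509.4,193.3,320,0.11)"
```

```text
t 0.1 pos [ 246.7 -573.9  403.8] head 0.406 tilt 0.002 F [ 0.2 -0.3 -0. ] T [-0.034  0.028 -0.005] w 1.001 q6 -0.18
rot [-0.019 -0.     2.825] shift [ 0.5442 -0.601   0.0852]
```

```bash
python3 -m handwheel '0 0 0.3 0.033 -0.037 0 0.0854;0 0 0.6 0.067 -0.074 0 0.0854;0 0 0.9 0.1 -0.11 0.005 0.0854;0 0 1.2 0.133 -0.147 0.01 0.0854;0 0 1.4 0.167 -0.184 0.015 0.0854;0 0 1.6 0.2 -0.221 0.02 0.0854;0 0 1.8 0.233 -0.257 0.025 0.0854;0 0 2 0.267 -0.294 0.03 0.0854;0 0 2 0.3 -0.331 0.03 0.0854;0 0 2 0.333 -0.368 0.03 0.0854;0 0 2 0.36 -0.4 0.03 0.0854;0 0 2 0.36 -0.4 0.03 0.0854'; python3 -c "
from h import *
st();togo(509.4,193.3,320,0.11)"
```

```text
time: 1.3
tool_pos: [419.6, -60.2, 374.5]
ee_rot: [-3.123, -0.319, 0.001]
wrist_force: [-0.8, 0.1, -0.2]
gripper_width: 1.003
t 1.3 pos [419.6 -60.2 374.5] head 0.204 tilt 0.002 F [-0.8  0.1 -0.2] T [ 0.01   0.017 -0.01 ] w 1.003 q6 0.96
rot [-0.018  0.008  0.894] shift [ 0.1392 -0.23    0.0549]
```

```bash
python3 -m handwheel '0 0 0.2 0.025 -0.042 0.01 0.0854;0 0 0.4 0.05 -0.084 0.02 0.0854;0 0 0.6 0.075 -0.126 0.03 0.0854;0 0 0.8 0.1 -0.168 0.04 0.0854;0 0 0.9 0.125 -0.205 0.05 0.0854;0 0 0.9 0.139 -0.23 0.055 0.0854;0 0 0.9 0.139 -0.23 0.055 0.0854;0 0 0.9 0.139 -0.23 0.055 0.0854;0 0 0.9 0.139 -0.23 0.055 0.0854'; python3 -c "
from h import *
st();togo(509.4,193.3,248,0.11)
t=camera('top');s=camera('side');cv2.imwrite('pics/top1.png',t[:,:,::-1]);cv2.imwrite('pics/side1.png',s[:,:,::-1])
a=np.hstack([cv2.resize(t[160:230,230:310,::-1],None,fx=5,fy=5,interpolation=2),cv2.resize(s[160:230,230:310,::-1],None,fx=5,fy=5,interpolation=2)]);cv2.imwrite('pics/c1.png',a)"
```

```text
time: 2.2
tool_pos: [510.9, 186.8, 319.6]
ee_rot: [3.137, 0.158, -0.002]
wrist_force: [-0.4, 0.1, 0.7]
gripper_width: 1.001
t 2.2 pos [510.9 186.8 319.6] head 0.101 tilt 0.001 F [-0.4  0.1  0.7] T [ 0.029 -0.027 -0.017] w 1.001 q6 1.62
rot [ 0.004  0.01  -0.088] shift [-0.0007 -0.0066  0.0716]
```

View pics/c1.png

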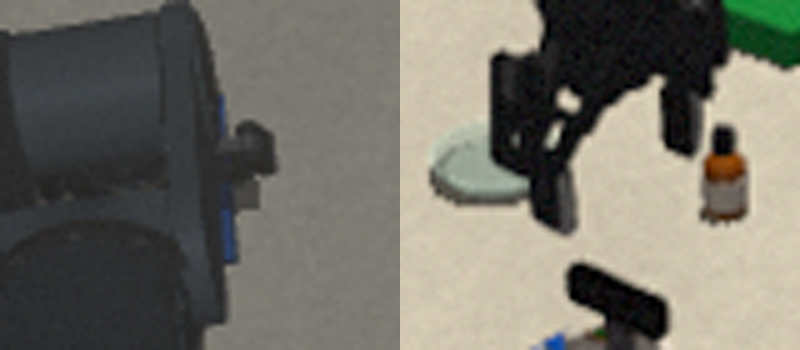

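The side view shows the open jaws straddling just above the T-handle (handle at crop 615,300). I'll correct sideways and descend.

```bash
python3 -m handwheel '0 0 -0.1 -0.001 -0.0066 0 0.0854;0 0 -0.1 -0.001 -0.0066 0.02 0.0854;0 0 -0.1 -0.001 -0.0066 0.04 0.0854;0 0 -0.1 -0.001 -0.0066 0.055 0.0854;0 0 -0.1 -0.001 -0.0066 0.065 0.0854;0 0 -0.1 -0.001 -0.0066 0.071 0.0854;0 0 -0.1 -0.001 -0.0066 0.071 0.0854;0 0 -0.1 -0.001 -0.0066 0.071 0.0854'; python3 -c "
from h import *
st();togo(509.4,193.3,248,0.11)
s=camera('side');cv2.imwrite('pics/c2.png',cv2.resize(s[180:260,220:320,::-1],None,fx=6,fy=6,interpolation=2))"
```

```text
time: 3.1
tool_pos: [509.6, 194.6, 249.1]
ee_rot: [-3.137, -0.177, -0.001]
wrist_force: [-0.2, 0.8, 0.2]
gripper_width: 1.006
t 3.1 pos [509.6 194.6 249.1] head 0.113 tilt 0.001 F [-0.2  0.8  0.2] T [ 0.001 -0.011 -0.003] w 1.006 q6 1.62
rot [-0.001 -0.008  0.024] shift [-0.0004  0.0013  0.0011]
```

View pics/c2.png

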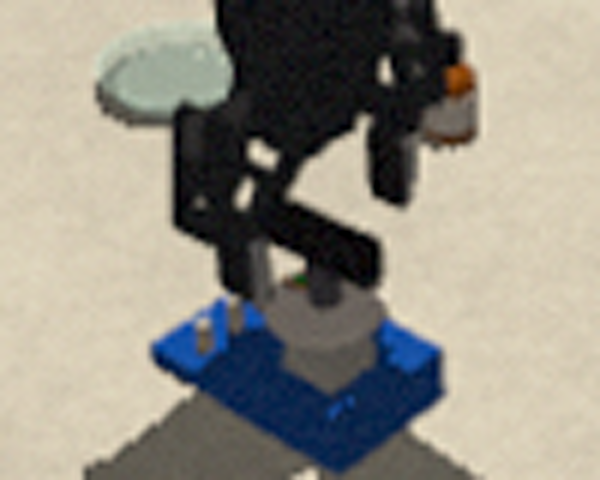

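The jaws straddle the handle, with the dial clear below. Closing now.

```bash
python3 -m handwheel '0 0 0 0 0.001 0.001 0.05;0 0 0 0 0.001 0.001 0.03;0 0 0 0 0.001 0.001 0.008;0 0 0 0 0.001 0.001 0.008;0 0 0 0 0.001 0.001 0.008;0 0 0 0 0.001 0.001 0.008;0 0 0 0 0.001 0.001 0.008;0 0 0 0 0.001 0.001 0.008;0 0 0 0 0.001 0.001 0.008;0 0 0 0 0.001 0.001 0.008' 80; python3 -c "
from h import *
st();
s=camera('side');cv2.imwrite('pics/c3.png',cv2.resize(s[180:260,220:320,::-1],None,fx=6,fy=6,interpolation=2))"
```

```text
time: 4.15
tool_pos: [509.6, 193.8, 247.9]
ee_rot: [-3.136, -0.177, -0.001]
wrist_force: [-0.5, 2.6, 3.3]
gripper_width: 0.151
t 4.15 pos [509.6 193.8 247.9] head 0.112 tilt 0.001 F [-0.5  2.6  3.3] T [ 0.51  -0.001  0.005] w 0.151 q6 1.62
```

View pics/c3.png

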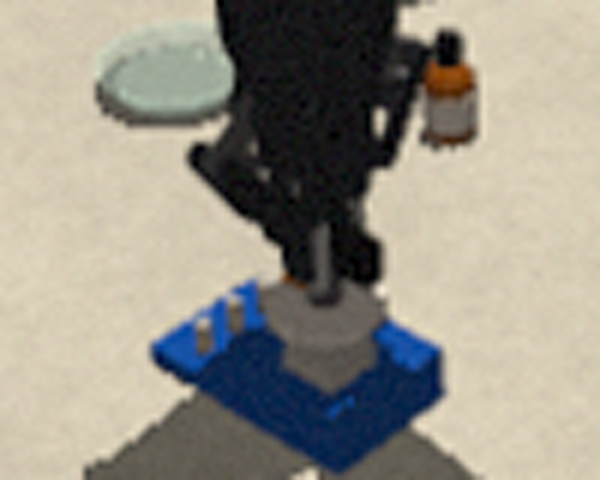

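Gripped (opening about 13 mm). Lift straight up.

```bash
python3 -m handwheel '0 0 0 0 0 -0.01 0.008;0 0 0 0 0 -0.025 0.008;0 0 0 0 0 -0.045 0.008;0 0 0 0 0 -0.065 0.008;0 0 0 0 0 -0.085 0.008;0 0 0 0 0 -0.09 0.008;0 0 0 0 0 -0.09 0.008;0 0 0 0 0 -0.09 0.008' 80; python3 -c "
from h import *
st();togo(480.4,-213.4,335,0.13)
s=camera('side');cv2.imwrite('pics/side4.png',s[:,:,::-1]);cv2.imwrite('pics/c4.png',cv2.resize(s[160:260,220:320,::-1],None,fx=6,fy=6,interpolation=2))"
```

```text
time: 5.0
tool_pos: [509.0, 193.3, 336.9]
ee_rot: [3.136, 0.177, -0.003]
wrist_force: [0.4, 0.5, -1.6]
gripper_width: 0.147
t 5.0 pos [509.  193.3 336.9] head 0.113 tilt 0.002 F [ 0.4  0.5 -1.6] T [-0.092 -0.015 -0.042] w 0.147 q6 1.62
rot [ 0.004  0.02  -0.166] shift [-0.0741  0.401   0.0022]
```

View pics/c4.png

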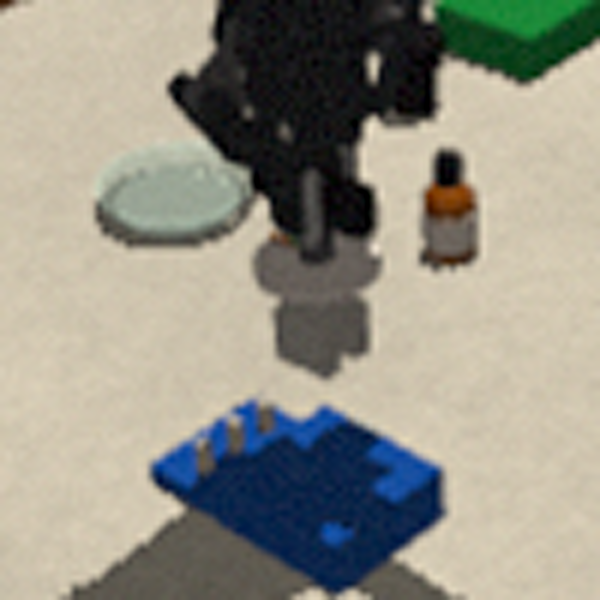

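The key is out and upright. Moving over to the screw.

```bash
python3 -m handwheel '0 0 0 -0.004 0.02 0 0.008;0 0 0 -0.011 0.06 0 0.008;0 0 0 -0.018 0.1 0 0.008;0 0 0 -0.026 0.14 0 0.008;0 0 0 -0.033 0.18 0 0.008;0 0 -0.1 -0.041 0.22 0 0.008;0 0 -0.1 -0.048 0.26 0 0.008;0 0 -0.1 -0.056 0.3 0 0.008;0 0 -0.1 -0.063 0.34 0 0.008;0 0 -0.1 -0.07 0.38 0 0.008;0 0 -0.2 -0.074 0.401 0 0.008;0 0 -0.2 -0.074 0.401 0 0.008' 80;  python3 -m handwheel '0 0 0 0 0 0 0.008;0 0 0 0 0 0 0.008;0 0 0 0 0 0 0.008' 80; python3 -c "
from h import *
st();togo(480.4,-213.4,320,0.13)
s=camera('side');t=camera('top');cv2.imwrite('pics/side5.png',s[:,:,::-1]);cv2.imwrite('pics/top5.png',t[:,:,::-1]);a=np.hstack([cv2.resize(s[130:210,320:420,::-1],None,fx=6,fy=6,interpolation=2),cv2.resize(t[160:240,370:400,::-1],None,fx=6,fy=6,interpolation=2)]);cv2.imwrite('pics/c5.png',a)"
```

```text
time: 6.25
tool_pos: [480.9, -216.4, 336.7]
ee_rot: [3.134, 0.203, -0.0]
wrist_force: [0.1, 1.3, -1.2]
gripper_width: 0.152
time: 6.55
tool_pos: [480.9, -211.8, 337.4]
ee_rot: [-3.133, -0.212, 0.002]
wrist_force: [-0.1, -0.6, -1.4]
gripper_width: 0.153
t 6.55 pos [ 480.9 -211.8  337.4] head 0.135 tilt 0.002 F [-0.1 -0.6 -1.4] T [-0.021 -0.025 -0.047] w 0.153 q6 0.81
rot [-0.011  0.01   0.05 ] shift [-0.0007  0.0015  0.0174]
```

View pics/c5.png

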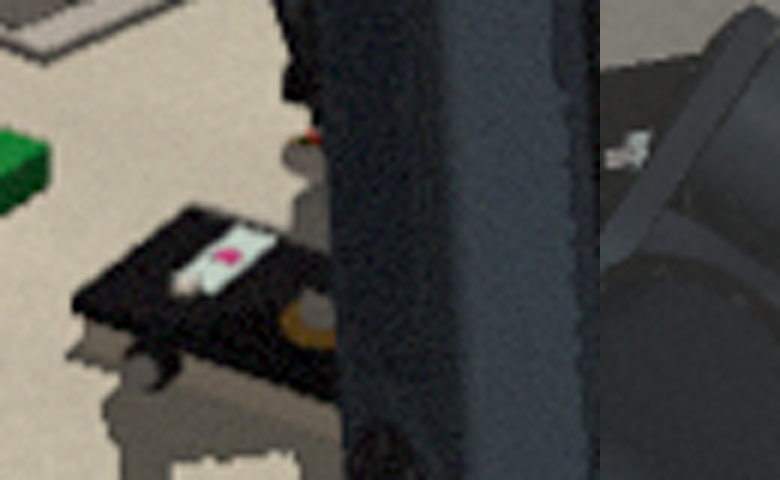

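```bash
python3 - <<'E'
from h import *
def sil(n,c,r,z0,z1):
    a=np.linspace(0,2*np.pi,73);P=np.array([proj(n,[c[0]+r*np.cos(k),c[1]+r*np.sin(k),z]) for k in a for z in(z0,z1)]);return P.min(0).round(2),P.max(0).round(2)
print("side4 dial pred",sil("side",(509,193.3),28,97+46,97+50))
s=cv2.imread("pics/side4.png");g=cv2.cvtColor(s,cv2.COLOR_BGR2GRAY)
print(g[197:212,258:288])
print("side5 dial pred",sil("side",(480.9,-211.8),28,97.5+46,97.5+50))
s=cv2.imread("pics/side5.png");g=cv2.cvtColor(s,cv2.COLOR_BGR2GRAY)
print(g[150:164,362:376])
E
```

```text
side4 dial pred (array([261.11, 197.31]), array([283.01, 210.78]))
[[117 108 172 196 192 190 192 145  33  11  13  21  36  63  79  59  13  18
    9  12  15   5  14   0  82 169 201 204 206 203]
 [105 171 200 195 194 198 191 154  99  44  21  10  33  64  81  62  20  41
   49  11   1   6   0  37 115 189 202 198 197 198]
 [172 201 195 194 196 197 168  96  95  65  56  41  53  75  78  56  24  59
   90  72  58  47  45  91 151 199 192 193 197 199]
 [196 194 196 196 190 165 120  75  71  68  56  55  52  74  65  43  26  62
  104  97  91  88  87 134 195 196 190 194 194 198]
 [192 197 196 197 168 107  89  96  93  85  83  71  45  55  50  39  33  56
   92  98  98  95  90 147 224 201 195 195 196 198]
 [196 197 198 186 143  91  93  95  99  96  99  85  32  31  32  37  34  53
   89  95  95  92  95 119 167 167 196 193 196 198]
 [197 200 197 182 117  92  94  98  99  98  98  92  57  46  38  43  65  79
   98  97  99  97  92  91  87 129 200 196 197 199]
 [198 199 198 185 123  93  89  94 100  94  95  98  92  78  82  84  87  99
   97  94  98  99  95  95  92 139 201 199 199 199]
 [193 199 199 188 131  89  97  94
[... 1034 characters left out ...]
9 178 180 179 177 164 147 128  91  75  50  31  30]
 [180 178 181 180 178 159 108  80  31  37  38  28  30  33]
 [177 182 179 178 170 118  75  78  65  64  71  40  31  27]
 [176 176 181 181 165  85  88  82  86  79  87  68  25  31]
 [175 178 179 179 158  76  83  85  89  91  86  80  45  29]
 [174 177 182 181 166 111  79  86  84  87  86  82  51  26]
 [175 176 176 176 176 157 120  95  83  89  87  83  52  24]
 [181 177 177 173 177 178 165 148 125 101  92  89  49  28]
 [179 179 177 180 178 180 183 179 166 113  82  75  50  22]
 [177 182 177 176 176 179 182 173 133  96  66  65  57  30]
 [175 179 174 178 177 184 171 122  74  68  72  70  60  30]
 [180 176 176 174 179 179 147  66  70  69  74  70  56  26]]
```

The dial's silhouette in the side view agrees with the held pose to within 0.3 px sideways. I'll aim for (480.7, -213.2), go down in stages and watch the force.

```bash
python3 -m handwheel '0 0 0 0 0.0015 0.005 0.008;0 0 0 0 0.0015 0.015 0.008;0 0 0 0 0.0015 0.025 0.008;0 0 0 0 0.0015 0.032 0.008;0 0 0 0 0.0015 0.034 0.008;0 0 0 0 0.0015 0.034 0.008;0 0 0 0 0.0015 0.034 0.008' 80; python3 -c "
from h import *
st();togo(480.7,-213.2,286,0.13)
s=camera('side');cv2.imwrite('pics/c6.png',cv2.resize(s[140:210,340:400,::-1],None,fx=8,fy=8,interpolation=2))"
```

```text
time: 7.35
tool_pos: [481.3, -214.8, 303.7]
ee_rot: [3.134, 0.21, 0.0]
wrist_force: [0.4, 0.4, -2.2]
gripper_width: 0.151
t 7.35 pos [ 481.3 -214.8  303.7] head 0.133 tilt 0.0 F [ 0.4  0.4 -2.2] T [ 0.005 -0.014 -0.048] w 0.151 q6 0.81
rot [ 0.001 -0.001  0.033] shift [-0.0004 -0.0017  0.0177]
```

View pics/c6.png

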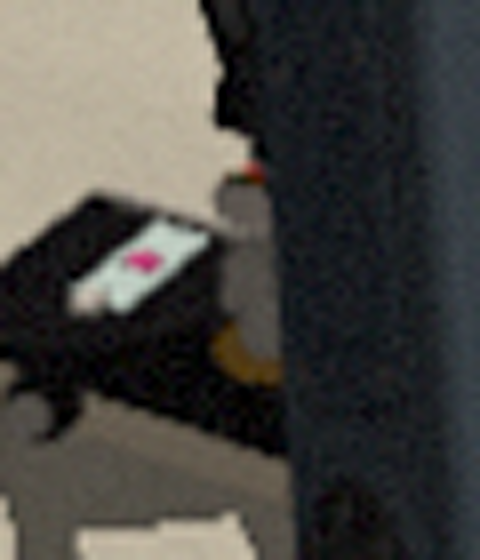

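```bash
python3 -m handwheel '0 0 0 0 -0.001 0 0.008;0 0 0 0 -0.001 0 0.008;0 0 0 0 -0.001 0.002 0.008;0 0 0 0 -0.001 0.004 0.008;0 0 0 0 -0.001 0.006 0.008;0 0 0 0 -0.001 0.006 0.008' 80; python3 -c "
from h import *
st();togo(480.7,-213.2,286,0.13)"
```

```text
time: 8.0
tool_pos: [480.9, -213.5, 297.3]
ee_rot: [-3.134, -0.209, 0.001]
wrist_force: [-0.3, -0.0, -1.4]
gripper_width: 0.151
t 8.0 pos [ 480.9 -213.5  297.3] head 0.133 tilt 0.001 F [-0.3 -0.  -1.4] T [ 0.058  0.016 -0.026] w 0.151 q6 0.81
rot [-0.008  0.006  0.033] shift [-0.0002 -0.0004  0.0113]
```

The foot underside is about 4 mm below the ridge with no push-back, so the slot is taking the wing. Continuing.

```bash
python3 -m handwheel '0 0 0 0 0 0.002 0.008;0 0 0 0 0 0.004 0.008;0 0 0 0 0 0.006 0.008;0 0 0 0 0 0.008 0.008;0 0 0 0 0 0.009 0.008;0 0 0 0 0 0.009 0.008' 80; python3 -c "
from h import *
st();togo(480.7,-213.2,286,0.13)"
```

```text
time: 8.6
tool_pos: [481.0, -213.5, 288.4]
ee_rot: [-3.134, -0.21, 0.001]
wrist_force: [0.4, 1.7, -3.0]
gripper_width: 0.151
t 8.6 pos [ 481.  -213.5  288.4] head 0.134 tilt 0.001 F [ 0.4  1.7 -3. ] T [0.281 0.091 0.025] w 0.151 q6 0.81
rot [-0.007  0.005  0.034] shift [-0.0002 -0.0003  0.0024]
```

```bash
python3 -m handwheel '0 0 0 0 -0.0005 0 0.008;0 0 0 0 -0.0005 0.001 0.008;0 0 0 0 -0.0005 0.002 0.008;0 0 0 0 -0.0005 0.003 0.008;0 0 0 0 -0.0005 0.003 0.008;0 0 0 0 -0.0005 0.003 0.008' 80; python3 -c "
from h import *
st();togo(480.7,-213.2,286,0.13)
s=camera('side');cv2.imwrite('pics/c7.png',cv2.resize(s[140:210,340:400,::-1],None,fx=8,fy=8,interpolation=2))"
```

```text
time: 9.2
tool_pos: [481.1, -213.2, 285.9]
ee_rot: [3.134, 0.21, 0.001]
wrist_force: [-0.4, 0.5, 0.8]
gripper_width: 0.145
t 9.2 pos [ 481.1 -213.2  285.9] head 0.134 tilt 0.0 F [-0.4  0.5  0.8] T [0.265 0.065 0.032] w 0.145 q6 0.81
rot [ 0.003 -0.003  0.034] shift [-0.0004 -0.0001 -0.0001]
```

View pics/c7.png

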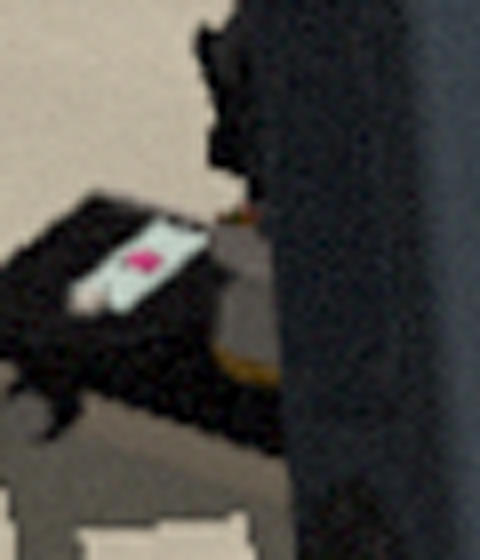

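```bash
python3 -m handwheel '0 0 0 0 0 0.0005 0.008;0 0 0 0 0 0.001 0.008;0 0 0 0 0 0.001 0.008;0 0 0 0 0 0.001 0.008' 90; python3 -c "
from h import *
st()"
```

```text
time: 9.65
tool_pos: [481.1, -213.2, 285.9]
ee_rot: [3.134, 0.21, 0.001]
wrist_force: [-1.2, 2.1, 8.6]
gripper_width: 0.151
t 9.65 pos [ 481.1 -213.2  285.9] head 0.134 tilt 0.001 F [-1.2  2.1  8.6] T [0.429 0.302 0.015] w 0.151 q6 0.81
```

The foot bears on the collar: z is exactly as predicted, with about 10 N of press. Now I'll twist clockwise (+az) in small steps, watching the z torque.

```bash
python3 -m handwheel '0 0 0.4 0 0 -0.0004 0.008;0 0 0.8 0 0 -0.0004 0.008;0 0 1.2 0 0 -0.0004 0.008;0 0 1.6 0 0 -0.0004 0.008;0 0 2 0 0 -0.0004 0.008;0 0 2 0 0 -0.0004 0.008;0 0 2 0 0 -0.0004 0.008' 100; python3 -c "
from h import *
st()"
```

```text
time: 10.35
tool_pos: [481.5, -213.4, 285.9]
ee_rot: [3.138, -0.119, 0.003]
wrist_force: [-0.2, 1.6, 5.2]
gripper_width: 0.15
t 10.35 pos [ 481.5 -213.4  285.9] head -0.076 tilt 0.002 F [-0.2  1.6  5.2] T [ 0.333 -0.026  0.156] w 0.15 q6 1.02
```

```bash
python3 -m handwheel '0 0 0.25 0 0 0 0.008;0 0 0.5 0 0 0 0.008;0 0 0.5 0 0 0 0.008;0 0 0.5 0 0 0 0.008' 100; python3 -c "
from h import *
st()"; python3 -m handwheel '0 0 0.25 0 0 0 0.008;0 0 0.5 0 0 0 0.008;0 0 0.5 0 0 0 0.008;0 0 0.5 0 0 0 0.008' 100; python3 -c "
from h import *
st()"
```

```text
time: 10.75
tool_pos: [481.5, -213.2, 285.9]
ee_rot: [3.134, -0.201, 0.003]
wrist_force: [0.1, 2.7, 5.7]
gripper_width: 0.148
t 10.75 pos [ 481.5 -213.2  285.9] head -0.128 tilt 0.002 F [0.1 2.7 5.7] T [0.475 0.019 0.06 ] w 0.148 q6 1.07
time: 11.15
tool_pos: [481.4, -213.0, 285.9]
ee_rot: [3.129, -0.283, 0.002]
wrist_force: [-0.2, 2.2, 6.6]
gripper_width: 0.146
t 11.15 pos [ 481.4 -213.   285.9] head -0.18 tilt 0.002 F [-0.2  2.2  6.6] T [0.591 0.084 0.107] w 0.146 q6 1.12
```

```bash
python3 -m handwheel '0 0 0.3 0 -0.0005 -0.0003 0.008;0 0 0.6 0 -0.0005 -0.0003 0.008;0 0 1 0 -0.0005 -0.0003 0.008;0 0 1 0 -0.0005 -0.0003 0.008;0 0 1 0 -0.0005 -0.0003 0.008' 100; python3 -c "
from h import *
st()"; python3 -m handwheel '0 0 0.3 0 0 0 0.008;0 0 0.6 0 0 0 0.008;0 0 1 0 0 0 0.008;0 0 1 0 0 0 0.008;0 0 1 0 0 0 0.008' 100; python3 -c "
from h import *
st()
s=camera('side');cv2.imwrite('pics/c8.png',cv2.resize(s[140:210,340:400,::-1],None,fx=8,fy=8,interpolation=2))
s=camera('top');cv2.imwrite('pics/t8.png',cv2.resize(s[140:230,330:430,::-1],None,fx=6,fy=6,interpolation=2))"
```

```text
time: 11.65
tool_pos: [481.4, -212.5, 286.0]
ee_rot: [3.11, -0.445, 0.002]
wrist_force: [0.4, 3.6, 4.5]
gripper_width: 0.144
t 11.65 pos [ 481.4 -212.5  286. ] head -0.284 tilt 0.001 F [0.4 3.6 4.5] T [ 0.562 -0.026  0.216] w 0.144 q6 1.23
time: 12.15
tool_pos: [481.4, -212.5, 286.0]
ee_rot: [3.083, -0.606, 0.001]
wrist_force: [0.3, 2.8, 5.4]
gripper_width: 0.145
t 12.15 pos [ 481.4 -212.5  286. ] head -0.388 tilt 0.001 F [0.3 2.8 5.4] T [ 0.697 -0.08   0.317] w 0.145 q6 1.33
```

View pics/c8.png

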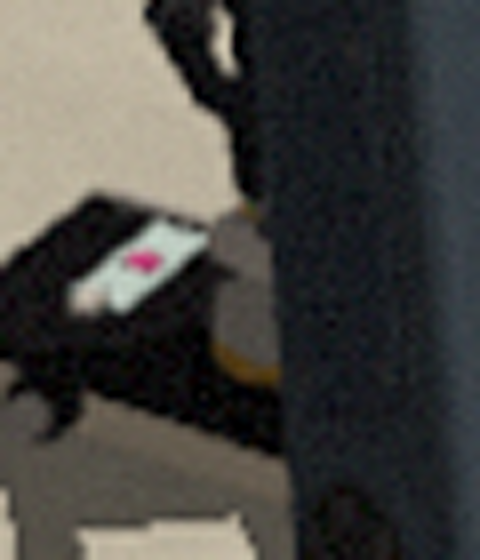

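View pics/t8.png

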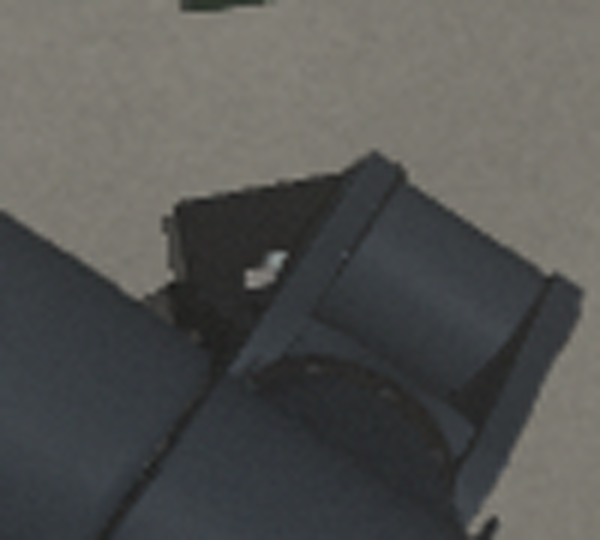

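```bash
cat >> h.py <<'E'
def tz(n=5):
    L=[]
    for _ in range(n):
        camera("side");L.append(get_obs()["ft_torque"][2])
    print("Tz",np.round(L,3),np.mean(L).round(3))
E
python3 -c "
from h import *
tz(5);st()"
```

```text
Tz [0.32  0.311 0.309 0.282 0.301] 0.305
t 12.5 pos [ 481.4 -212.5  286. ] head -0.388 tilt 0.001 F [-0.1  3.3  5.2] T [ 0.659 -0.002  0.301] w 0.146 q6 1.33
```

```bash
python3 -m handwheel '0 0 0.2 0 0 0 0.008;0 0 0.4 0 0 0 0.008;0 0 0.6 0 0 0 0.008;0 0 0.8 0 0 0 0.008;0 0 0.8 0 0 0 0.008' 100; python3 -c "
from h import *
tz(4);st()"
```

```text
time: 13.0
tool_pos: [481.4, -212.4, 286.0]
ee_rot: [3.055, -0.734, 0.001]
wrist_force: [-0.3, 2.7, 6.3]
gripper_width: 0.145
Tz [0.458 0.405 0.474 0.389] 0.431
t 13.2 pos [ 481.4 -212.4  286. ] head -0.471 tilt 0.001 F [-0.   4.4  5.8] T [ 0.655 -0.062  0.389] w 0.148 q6 1.41
```

Torque is 0.43 N m, in the middle of the green band, and the slope matches the 1.5 N m/rad spring. Hold for over 2 s.

```bash
python3 -m handwheel '0 0 0 0 0 0 0.008;0 0 0 0 0 0 0.008;0 0 0 0 0 0 0.008;0 0 0 0 0 0 0.008;0 0 0 0 0 0 0.008;0 0 0 0 0 0 0.008;0 0 0 0 0 0 0.008;0 0 0 0 0 0 0.008;0 0 0 0 0 0 0.008;0 0 0 0 0 0 0.008;0 0 0 0 0 0 0.008;0 0 0 0 0 0 0.008' 100;python3 -c "
from h import *
tz(5);st()";python3 -m handwheel '0 0 0 0 0 0 0.008;0 0 0 0 0 0 0.008;0 0 0 0 0 0 0.008;0 0 0 0 0 0 0.008;0 0 0 0 0 0 0.008;0 0 0 0 0 0 0.008;0 0 0 0 0 0 0.008' 100;python3 -c "
from h import *
tz(5);st()
s=camera('side');cv2.imwrite('pics/c9.png',cv2.resize(s[140:210,340:400,::-1],None,fx=8,fy=8,interpolation=2))"
```

```text
time: 14.4
tool_pos: [481.4, -212.4, 286.0]
ee_rot: [3.055, -0.734, 0.001]
wrist_force: [-0.4, 3.5, 5.8]
gripper_width: 0.147
Tz [0.439 0.449 0.423 0.42  0.407] 0.428
t 14.65 pos [ 481.4 -212.4  286. ] head -0.471 tilt 0.001 F [0.1 3.2 5.8] T [ 0.711 -0.063  0.407] w 0.147 q6 1.41
time: 15.35
tool_pos: [481.4, -212.4, 286.0]
ee_rot: [3.055, -0.733, 0.001]
wrist_force: [-0.2, 3.0, 5.9]
gripper_width: 0.146
Tz [0.427 0.426 0.418 0.401 0.43 ] 0.42
t 15.6 pos [ 481.4 -212.4  286. ] head -0.471 tilt 0.001 F [-0.2  3.5  6.2] T [ 0.72  -0.027  0.43 ] w 0.145 q6 1.41
```

View pics/c9.png

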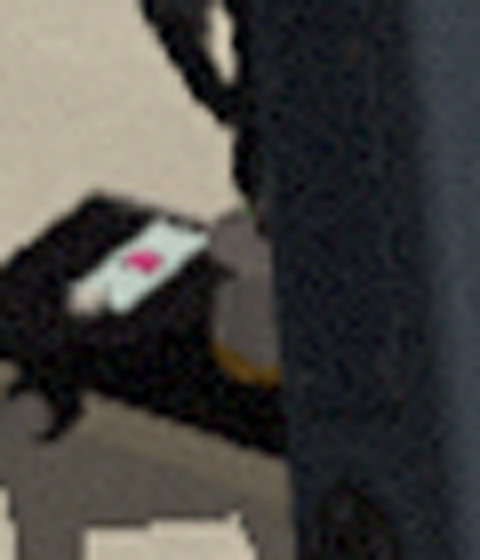

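Held from 13.2 to 15.6 s at 0.42–0.43 N m. Now let the twist off (ccw about 0.33 rad).

```bash
python3 -m handwheel '0 0 -0.4 0 0 0 0.008;0 0 -0.8 0 0 0 0.008;0 0 -1.2 0 0 0 0.008;0 0 -1.6 0 0 0 0.008;0 0 -2 0 0 0 0.008;0 0 -2.4 0 0 0 0.008;0 0 -2.8 0 0 0 0.008;0 0 -3.2 0 0 0 0.008;0 0 -3.2 0 0 0 0.008;0 0 -3.2 0 0 0 0.008' 100;python3 -c "
from h import *
tz(3);st()"
```

```text
time: 16.65
tool_pos: [481.3, -212.7, 285.9]
ee_rot: [3.134, -0.217, 0.001]
wrist_force: [0.1, 2.0, 4.9]
gripper_width: 0.144
Tz [ 0.001 -0.002 -0.021] -0.007
t 16.8 pos [ 481.3 -212.7  286. ] head -0.138 tilt 0.001 F [-0.   2.3  5.8] T [ 0.494  0.09  -0.021] w 0.146 q6 1.08
```

```bash
python3 -m handwheel '0 0 0 0 0 -0.003 0.008;0 0 0 0 0 -0.008 0.008;0 0 0 0 0 -0.014 0.008;0 0 0 0 0 -0.02 0.008;0 0 0 0 0 -0.028 0.008;0 0 0 0 0 -0.038 0.008;0 0 0 0 0 -0.048 0.008;0 0 0 0 0 -0.05 0.008;0 0 0 0 0 -0.05 0.008;0 0 0 0 0 -0.05 0.008' 100;python3 -c "
from h import *
st();togo(509.6,193.8,337,0.112)
s=camera('side');cv2.imwrite('pics/side10.png',s[:,:,::-1]);cv2.imwrite('pics/c10.png',cv2.resize(s[130:210,330:410,::-1],None,fx=7,fy=7,interpolation=2))"
```

```text
time: 17.8
tool_pos: [481.0, -212.6, 335.4]
ee_rot: [-3.134, 0.218, 0.0]
wrist_force: [-1.2, 0.2, -2.2]
gripper_width: 0.143
t 17.8 pos [ 481.  -212.6  335.4] head -0.139 tilt 0.0 F [-1.2  0.2 -2.2] T [-0.008 -0.039  0.03 ] w 0.143 q6 1.08
rot [-1.000e-03  3.000e-03 -2.394e+00] shift [-0.0278 -0.4065 -0.0016]
```

View pics/c10.png

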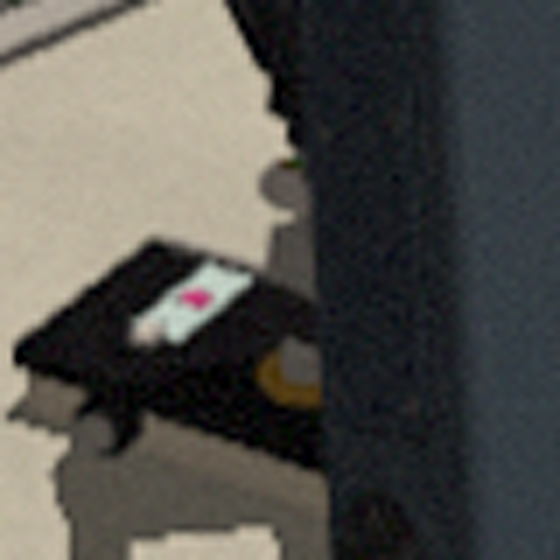

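The key is clear of the screw. Return to above the holder.

```bash
python3 -m handwheel '0 0 -0.2 -0.0014 -0.02 -0.0016 0.008;0 0 -0.4 -0.0041 -0.06 -0.0016 0.008;0 0 -0.7 -0.0068 -0.1 -0.0016 0.008;0 0 -1 -0.0096 -0.14 -0.0016 0.008;0 0 -1.3 -0.0123 -0.18 -0.0016 0.008;0 0 -1.6 -0.015 -0.22 -0.0016 0.008;0 0 -1.9 -0.0178 -0.26 -0.0016 0.008;0 0 -2.2 -0.0205 -0.3 -0.0016 0.008;0 0 -2.4 -0.0232 -0.34 -0.0016 0.008;0 0 -2.4 -0.026 -0.38 -0.0016 0.008;0 0 -2.4 -0.0275 -0.402 -0.0016 0.008;0 0 -2.4 -0.0278 -0.4065 -0.0016 0.008' 80;  python3 -m handwheel '0 0 0 0 0 0 0.008;0 0 0 0 0 0 0.008;0 0 0 0 0 0 0.008;0 0 0 0 0 0 0.008' 80; python3 -c "
from h import *
st();togo(509.6,193.8,248,0.112)
s=camera('side');cv2.imwrite('pics/side11.png',s[:,:,::-1]);cv2.imwrite('pics/c11.png',cv2.resize(s[160:260,220:320,::-1],None,fx=6,fy=6,interpolation=2))"
```

```text
time: 19.05
tool_pos: [509.5, 196.2, 336.5]
ee_rot: [-3.136, -0.182, 0.001]
wrist_force: [1.4, 0.5, -1.8]
gripper_width: 0.15
time: 19.45
tool_pos: [509.9, 192.6, 337.0]
ee_rot: [3.137, 0.174, -0.001]
wrist_force: [-0.3, 0.0, -1.1]
gripper_width: 0.147
t 19.45 pos [509.9 192.6 337. ] head 0.111 tilt 0.0 F [-0.3  0.  -1.1] T [ 0.046 -0.048  0.065] w 0.147 q6 1.62
rot [ 0.002  0.003 -0.012] shift [-0.0002 -0.0012  0.089 ]
```

View pics/c11.png

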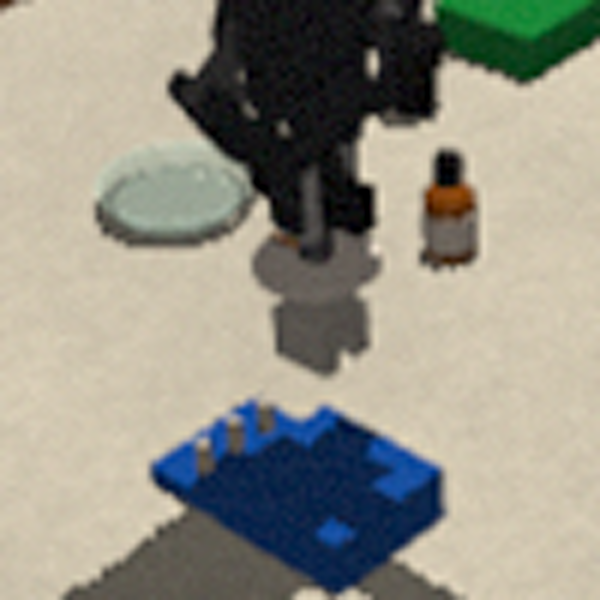

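This is the same view as after the lift-out. Descend into the well in two stages.

```bash
python3 -m handwheel '0 0 0 0 -0.001 0.01 0.008;0 0 0 0 -0.001 0.025 0.008;0 0 0 0 -0.001 0.04 0.008;0 0 0 0 -0.001 0.055 0.008;0 0 0 0 -0.001 0.062 0.008;0 0 0 0 -0.001 0.062 0.008;0 0 0 0 -0.001 0.062 0.008;0 0 0 0 -0.001 0.066 0.008;0 0 0 0 -0.001 0.07 0.008;0 0 0 0 -0.001 0.074 0.008;0 0 0 0 -0.001 0.076 0.008;0 0 0 0 -0.001 0.076 0.008' 80; python3 -c "
from h import *
st();togo(509.6,193.8,248,0.112)"
```

```text
time: 20.7
tool_pos: [509.6, 194.7, 260.7]
ee_rot: [3.137, 0.177, -0.001]
wrist_force: [1.0, 1.1, -2.3]
gripper_width: 0.144
t 20.7 pos [509.6 194.7 260.7] head 0.113 tilt 0.001 F [ 1.   1.1 -2.3] T [0.048 0.    0.021] w 0.144 q6 1.62
rot [0.    0.007 0.006] shift [-0.      0.0009  0.0127]
```

The foot is already about 9 mm into the well with no contact force. Continue to the floor.

```bash
python3 -m handwheel '0 0 0 0 0.0005 0.003 0.008;0 0 0 0 0.0005 0.006 0.008;0 0 0 0 0.0005 0.009 0.008;0 0 0 0 0.0005 0.011 0.008;0 0 0 0 0.0005 0.0125 0.008;0 0 0 0 0.0005 0.013 0.008;0 0 0 0 0.0005 0.013 0.008' 80; python3 -c "
from h import *
st();togo(509.6,193.8,248,0.112)"
```

```text
time: 21.4
tool_pos: [509.8, 194.3, 248.1]
ee_rot: [-3.137, -0.177, -0.0]
wrist_force: [-0.0, -0.6, -2.3]
gripper_width: 0.149
t 21.4 pos [509.8 194.3 248.1] head 0.113 tilt 0.0 F [-0.  -0.6 -2.3] T [0.055 0.002 0.057] w 0.149 q6 1.62
rot [-0.    -0.001  0.006] shift [-0.0002  0.0004  0.0001]
```

```bash
python3 -m handwheel '0 0 0 0 0 0.0005 0.008;0 0 0 0 0 0.0008 0.008;0 0 0 0 0 0.0008 0.008;0 0 0 0 0 0.0008 0.008' 80; python3 -c "
from h import *
st()
s=camera('side');cv2.imwrite('pics/c12.png',cv2.resize(s[180:260,220:320,::-1],None,fx=6,fy=6,interpolation=2))"
```

```text
time: 21.8
tool_pos: [509.8, 194.3, 247.9]
ee_rot: [-3.137, -0.177, -0.001]
wrist_force: [-1.5, 0.4, 5.1]
gripper_width: 0.146
t 21.8 pos [509.8 194.3 247.9] head 0.113 tilt 0.001 F [-1.5  0.4  5.1] T [-0.087  0.316  0.036] w 0.146 q6 1.62
```

View pics/c12.png

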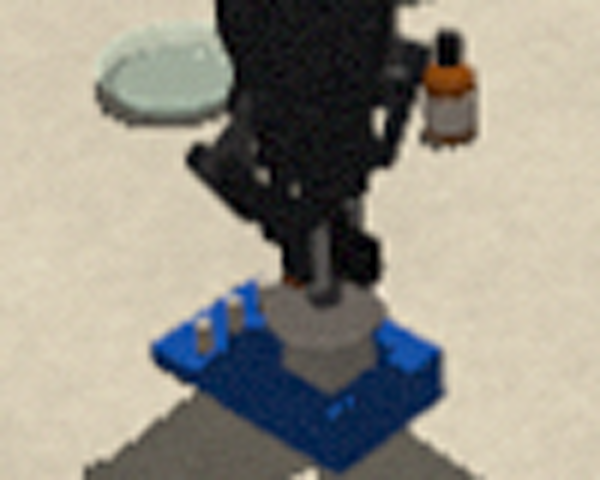

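The key is on the floor of the well, with contact at the same z as at pickup. Release.

```bash
python3 -m handwheel '0 0 0 0 0 -0.0006 0.012;0 0 0 0 0 -0.0006 0.018;0 0 0 0 0 -0.0006 0.025;0 0 0 0 0 -0.0006 0.035;0 0 0 0 0 -0.0006 0.05;0 0 0 0 0 -0.0006 0.065;0 0 0 0 0 -0.0006 0.0854;0 0 0 0 0 -0.0006 0.0854;0 0 0 0 0 -0.0006 0.0854' 20; python3 -c "
from h import *
st()
s=camera('side');cv2.imwrite('pics/c13.png',cv2.resize(s[180:260,220:320,::-1],None,fx=6,fy=6,interpolation=2))"
```

```text
time: 22.75
tool_pos: [509.8, 194.2, 247.8]
ee_rot: [3.137, 0.177, 0.0]
wrist_force: [0.1, 0.3, -1.2]
gripper_width: 1.0
t 22.75 pos [509.8 194.2 247.8] head 0.113 tilt 0.0 F [ 0.1  0.3 -1.2] T [ 0.035 -0.055  0.008] w 1.0 q6 1.62
```

View pics/c13.png

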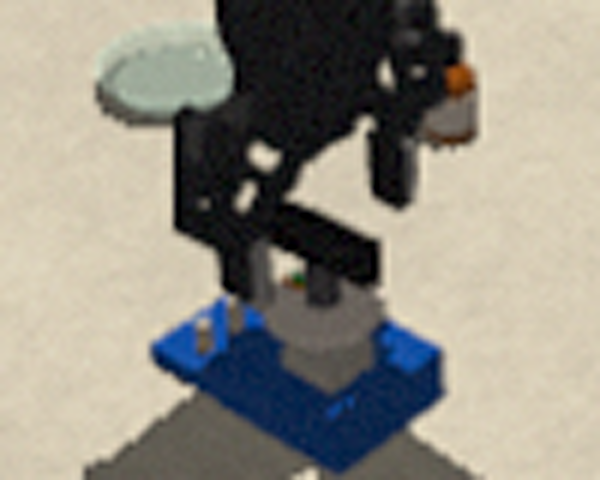

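The jaws are clear on both sides of the bar and the key stands upright. Retreat straight up, then swing away so both cameras can check.

```bash
python3 -m handwheel '0 0 0 0 0 -0.01 0.0854;0 0 0 0 0 -0.03 0.0854;0 0 0 0 0 -0.06 0.0854;0 0 0 0 0 -0.1 0.0854;0 0 0 0 0 -0.13 0.0854;0 0 0 0 0.03 -0.14 0.0854;0 0 0 0 0.07 -0.14 0.0854;0 0 0 0 0.11 -0.14 0.0854;0 0 0 0 0.15 -0.14 0.0854;0 0 0 -0.01 0.19 -0.14 0.0854;0 0 0 -0.01 0.22 -0.14 0.0854;0 0 0 -0.01 0.22 -0.14 0.0854';python3 -m handwheel '0 0 0 0 0.03 0 0.0854;0 0 0 0 0.07 0 0.0854;0 0 0 0 0.11 0 0.0854;0 0 0 0 0.15 0 0.0854;0 0 0 0 0.18 0 0.0854;0 0 0 0 0.2 0 0.0854;0 0 0 0 0.2 0 0.0854;0 0 0 0 0.2 0 0.0854;0 0 0 0 0.2 0 0.0854;0 0 0 0 0.2 0 0.0854'; python3 -c "
from h import *
st()
s=camera('side');t=camera('top');cv2.imwrite('pics/side14.png',s[:,:,::-1]);cv2.imwrite('pics/top14.png',t[:,:,::-1])
o=cv2.imread('pics/side0.png');ot=cv2.imread('pics/top0.png')
f=lambda i:cv2.resize(i,None,fx=5,fy=5,interpolation=2)
cv2.imwrite('pics/c14.png',np.hstack([f(o[200:260,235:300]),f(s[200:260,235:300,::-1])]))
cv2.imwrite('pics/d14.png',np.vstack([np.hstack([f(ot[170:220,246:286]),f(t[170:220,246:286,::-1])])]))"
```

```text
time: 24.0
tool_pos: [525.0, -28.9, 388.7]
ee_rot: [3.135, 0.169, 0.003]
wrist_force: [0.9, 1.3, 0.1]
gripper_width: 0.996
time: 25.0
tool_pos: [546.9, -222.6, 387.9]
ee_rot: [-3.136, -0.18, 0.001]
wrist_force: [-0.2, 0.4, -1.0]
gripper_width: 1.0
t 25.0 pos [ 546.9 -222.6  387.9] head 0.114 tilt 0.001 F [-0.2  0.4 -1. ] T [-0.005  0.023  0.007] w 1.0 q6 0.88
```

View pics/c14.png

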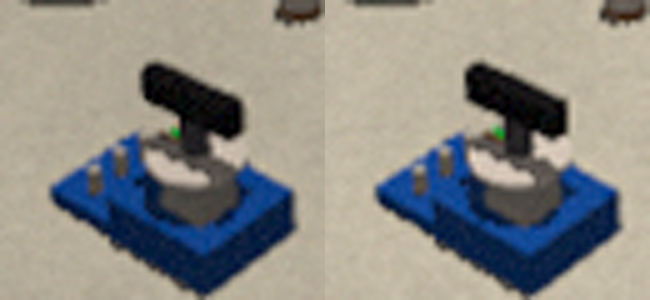

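View pics/d14.png

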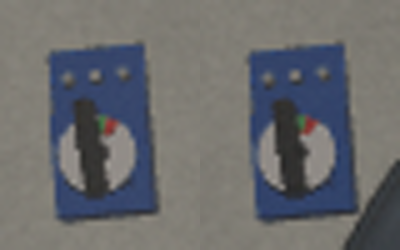

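View pics/top14.png

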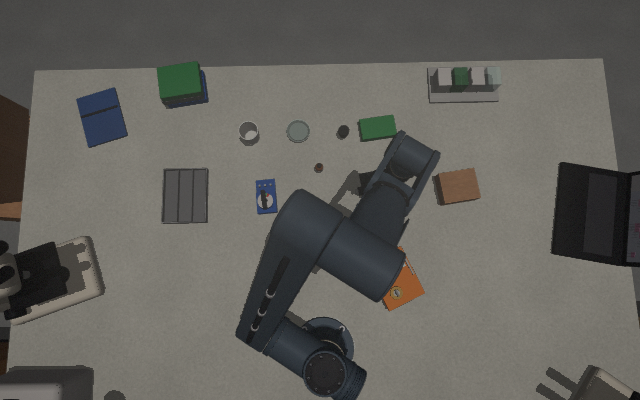

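```bash
python3 -c "
from h import *
st();print(job_done())"
```

```text
t 25.1 pos [ 547.  -223.   387.9] head 0.114 tilt 0.0 F [0.5 0.3 0.1] T [ 0.023  0.039 -0.016] w 1.0 q6 0.88
the job is handed in; nothing more can be done
None
```

I carried out the whole job and handed it in at about 25 s; the hand-in reported no verdict.

- **Seating:** I took the key from its holder and lowered it over the wing. It stopped firmly on the collar at exactly the height worked out beforehand.
- **Twist:** I turned the handle clockwise until the wrist torque read about 0.43 N m, a pointer angle of roughly 0.29 rad, and held it for about 2.4 s (readings averaged 0.42–0.43). Once the wing took hold, the torque first rose at only about 1.0 N m per rad, then at the expected 1.5 over the last step.
- **Return:** I let the twist off to about 0 N m, lifted the key and set it down on the well floor at the pickup height, then released it and moved the arm clear.

**Last checks:** the before and after pictures from both cameras show the key standing upright as it was. The bystanders visible in the last top picture stand where they were; the objective was hidden there by the arm. The gripper is open and the wrist force is near zero.

**Not checked directly:**
- **Pointer:** the arm hid it during the hold, so the reading rests on wrist torque alone.
- **Screw:** I took no picture of the screw head afterwards. That it did not slip is inferred from the torque staying steady and well below 0.66 N m.
- **Side force:** about 3 N remained on the seated key, so it sat slightly off centre, an estimated 1 mm.

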